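# Load the sandwich drilling jig

## Task

Load the drilling jig for the next block: lift its bush plate straight up off the two pins, keeping it level, and lay it flat on the cork mat; stand the two matching steel parallels on the jig base, one along each side of the chip opening, midway along it and close beside it but not over it, and lay the mahogany block across both of them, centred over the opening with its length crossing it. Then lower the bush plate back over both pins until it rests flat on the block. Leave the odd, wide and thin parallel, the tape measure and the tape roll where they are.

Things in the scene. Friction and masses are not known exactly. Their poses are not given: they have to be found in the camera images.
- jig: Fixed drilling jig base: dark steel 140 (x) x 240 (y) x 18 mm, origin centre of underside. Central through chip opening 116 (x) x 36 (y) mm. 12 mm pins at (-22,+92) and (+22,-92) mm stand 62 mm above its top; top 12 mm tapers to 4 mm. Parallels go lengthwise along x, centre lines about 33 mm either side in y; block goes lengthwise along y.
- bush_plate: Loose aluminium bush plate 80 (x) x 220 (y) x 10 mm, 0.5 kg, origin centre of underside; 14 mm holes at (-22,+92), (+22,-92) mm slide over the pins (a half turn fits too). Black bridge handle on top: bar 18 (x) x 70 (y) x 16 mm high, its centre 36 mm above the origin; two drill bushes 2.5 mm proud beside it. Origin 18 mm above the jig's at first, 58 mm when resting on the block.
- mat: Brown cork mat lying fixed on the bench, 130 (x) x 250 (y) x 4 mm thick, origin at the centre of its underside: the place to lay the bush plate meanwhile, roughly central and flat.
- parallel_1: One of the two matching steel parallels: a narrow bar 14 (x) x 90 (y) x 18 mm high, loose, 0.17 kg, origin at the centre of its underside. Either one of the pair may go on either side of the opening.
- parallel_2: The other matching steel parallel, the same 14 (x) x 90 (y) x 18 mm high, loose, origin at the centre of its underside.
- odd_parallel: Odd steel parallel, not to be used: a wider, longer and thinner bar 26 (x) x 110 (y) x 8 mm high, loose, origin at the centre of its underside.
- block: Mahogany block to be drilled: a plain red-brown wooden block 45 (x) x 90 (y) x 22 mm high, loose, 0.07 kg, origin at the centre of its underside.
- measure: Bystander: a yellow tape measure standing on the bench, 31 (x) x 74 (y) x 58 mm high, origin at the centre of its underside.
- tape_roll: Bystander: a roll of cream masking tape lying flat, 110 mm diameter, 24 mm high, origin at the centre of its underside.
There are look-alikes about, which are no part of the job. Of the things like the block, leave any that is green; of the rest the smaller one is meant.

How it is judged:
On the way, in this order (a step that is already met when the one before it is completed fails the run):
1. the bush plate is off the pins and lies flat on the mat, released (x of bush_plate in the frame of mat between -0.04 and 0.04 m and y of bush_plate in the frame of mat between -0.04 and 0.04 m and z of bush_plate in the frame of mat between 0.002 and 0.0065 m and angle between bush_plate's own z axis and vertical below 0.05 rad and contact force between the fingers and bush_plate below 0.2 N), for 0.2 s.
2. the two matching parallels stand on the base, one each side of the chip opening ((((x of parallel_1 in the frame of jig between -0.012 and 0.012 m and y of parallel_1 in the frame of jig between 0.024 and 0.042 m and z of parallel_1 in the frame of jig between 0.016 and 0.0205 m and angle between parallel_1's own z axis and vertical below 0.1 rad and angle between the y axis of parallel_1 and the x axis of jig, either way round below 0.2 rad) and (x of parallel_2 in the frame of jig between -0.012 and 0.012 m and y of parallel_2 in the frame of jig between -0.042 and -0.024 m and z of parallel_2 in the frame of jig between 0.016 and 0.0205 m and angle between parallel_2's own z axis and vertical below 0.1 rad and angle between the y axis of parallel_2 and the x axis of jig, either way round below 0.2 rad)) or ((x of parallel_1 in the frame of jig between -0.012 and 0.012 m and y of parallel_1 in the frame of jig between -0.042 and -0.024 m and z of parallel_1 in the frame of jig between 0.016 and 0.0205 m and angle between parallel_1's own z axis and vertical below 0.1 rad and angle between the y axis of parallel_1 and the x axis of jig, either way round below 0.2 rad) and (x of parallel_2 in the frame of jig between -0.012 and 0.012 m and y of parallel_2 in the frame of jig between 0.024 and 0.042 m and z of parallel_2 in the frame of jig between 0.016 and 0.0205 m and angle between parallel_2's own z axis and vertical below 0.1 rad and angle between the y axis of parallel_2 and the x axis of jig, either way round below 0.2 rad)))), for 0.2 s.
3. the block lies level across both parallels, centred over the opening, released (x of block in the frame of jig between -0.01 and 0.01 m and y of block in the frame of jig between -0.01 and 0.01 m and z of block in the frame of jig between 0.034 and 0.0385 m and angle between block's own z axis and vertical below 0.06 rad and angle between the y axis of block and the y axis of jig, either way round below 0.2 rad and (((x of parallel_1 in the frame of jig between -0.012 and 0.012 m and y of parallel_1 in the frame of jig between 0.024 and 0.042 m and z of parallel_1 in the frame of jig between 0.016 and 0.0205 m and angle between parallel_1's own z axis and vertical below 0.1 rad and angle between the y axis of parallel_1 and the x axis of jig, either way round below 0.2 rad) and (x of parallel_2 in the frame of jig between -0.012 and 0.012 m and y of parallel_2 in the frame of jig between -0.042 and -0.024 m and z of parallel_2 in the frame of jig between 0.016 and 0.0205 m and angle between parallel_2's own z axis and vertical below 0.1 rad and angle between the y axis of parallel_2 and the x axis of jig, either way round below 0.2 rad)) or ((x of parallel_1 in the frame of jig between -0.012 and 0.012 m and y of parallel_1 in the frame of jig between -0.042 and -0.024 m and z of parallel_1 in the frame of jig between 0.016 and 0.0205 m and angle between parallel_1's own z axis and vertical below 0.1 rad and angle between the y axis of parallel_1 and the x axis of jig, either way round below 0.2 rad) and (x of parallel_2 in the frame of jig between -0.012 and 0.012 m and y of parallel_2 in the frame of jig between 0.024 and 0.042 m and z of parallel_2 in the frame of jig between 0.016 and 0.0205 m and angle between parallel_2's own z axis and vertical below 0.1 rad and angle between the y axis of parallel_2 and the x axis of jig, either way round below 0.2 rad))) and contact force between the fingers and block below 0.2 N), for 0.2 s.
At the end, for the whole second after the job is handed in: One matching parallel along each side of the opening (24-42 mm off its middle, 12 mm lengthwise); block level on both, within 10 mm of its centre; all within 0.2 rad. Plate over both pins, flat on the block (underside 55-60.5 mm above jig origin; 5 mm, 0.06 rad). All at rest ((((x of parallel_1 in the frame of jig between -0.012 and 0.012 m and y of parallel_1 in the frame of jig between 0.024 and 0.042 m and z of parallel_1 in the frame of jig between 0.016 and 0.0205 m and angle between parallel_1's own z axis and vertical below 0.1 rad and angle between the y axis of parallel_1 and the x axis of jig, either way round below 0.2 rad) and (x of parallel_2 in the frame of jig between -0.012 and 0.012 m and y of parallel_2 in the frame of jig between -0.042 and -0.024 m and z of parallel_2 in the frame of jig between 0.016 and 0.0205 m and angle between parallel_2's own z axis and vertical below 0.1 rad and angle between the y axis of parallel_2 and the x axis of jig, either way round below 0.2 rad)) or ((x of parallel_1 in the frame of jig between -0.012 and 0.012 m and y of parallel_1 in the frame of jig between -0.042 and -0.024 m and z of parallel_1 in the frame of jig between 0.016 and 0.0205 m and angle between parallel_1's own z axis and vertical below 0.1 rad and angle between the y axis of parallel_1 and the x axis of jig, either way round below 0.2 rad) and (x of parallel_2 in the frame of jig between -0.012 and 0.012 m and y of parallel_2 in the frame of jig between 0.024 and 0.042 m and z of parallel_2 in the frame of jig between 0.016 and 0.0205 m and angle between parallel_2's own z axis and vertical below 0.1 rad and angle between the y axis of parallel_2 and the x axis of jig, either way round below 0.2 rad))) and x of block in the frame of jig between -0.01 and 0.01 m and y of block in the frame of jig between -0.01 and 0.01 m and z of block in the frame of jig between 0.034 and 0.0385 m and angle between block's own z axis and vertical below 0.06 rad and angle between the y axis of block and the y axis of jig, either way round below 0.2 rad and x of bush_plate in the frame of jig between -0.005 and 0.005 m and y of bush_plate in the frame of jig between -0.005 and 0.005 m and z of bush_plate in the frame of jig between 0.055 and 0.0605 m and angle between bush_plate's own z axis and vertical below 0.04 rad and angle between the y axis of bush_plate and the y axis of jig, either way round below 0.06 rad and linear speed of each of bush_plate, parallel_1, parallel_2, block below 0.02 m/s); the robot touches nothing.
It fails at once if the bush plate is tilted by more than 0.2 rad (about 11 degrees) (angle between bush_plate's own z axis and vertical above 0.2 rad).
It fails at once if the odd parallel is moved by more than 25 mm (distance of odd_parallel from where it was at the start of the episode above 0.025 m).
It fails at once if the tape measure or the tape roll is moved by more than 20 mm (distance of any of measure, tape_roll from where it was at the start of the episode above 0.02 m).
It also fails if it takes over 141 s, if anything falls off the work surface, if the arm or the gripper's body presses on something with over 40 N, if the wrist force passes 120 N, or if a joint passes its speed limit or range.

## Robot

A 7-joint arm with a two-finger parallel gripper is mounted at the origin on a cart in front of the work surface, level with it; the furniture and walls round the work are solid. World frame = base frame: x ahead of the robot, y to its left, z up, the work surface at z = 0. Lengths are in m, angles in rad, forces in N, time in s.
With the tool pointing down it reaches from about 0.4 to 0.85 m from the base axis. Payload 10.4 kg.
Tool frame: the origin (TCP) lies midway between the tips of the shut fingers; the grasp point (between the pads) lies 19 mm behind it; z points along the fingers, y is the line along which they close (so a half turn about z gives the same grasp; the last joint's range is limited). The gripper opens to 87 mm and grips with 3 to 60 N. Pads are 19 mm wide; open, the fingers measure 117 mm over their backs; the gripper's body (75 mm by 190 mm) begins 51 mm behind the grasp point.
Start: joints at [-1.209, 0.332, -0.065, 1.46, 0.022, 1.35, -0.088], TCP at [0.235, 0.579, 0.223] pointing down, gripper open.
Joint ranges: [-2.6, 2.6], [-0.5, 2.12], [-1.47, 1.34], [0.16, 2.42], [-1.27, 4.41], [0.06, 2.06], [-2.6, 2.6]. Speed limits (rad/s): [2.22, 2.22, 2.79, 2.79, 3.14, 3.14, 3.14].

## Interface

Orientations are given as a unit quaternion [x, y, z, w].
In Python, from bench import sensors, eyes, order gives the robot as it stands.
- The arm moves only by the tool arm_command, never from a script. Its argument "steps" is a list of rows, each an object with "rot": the turn, a rotation vector about the world's x, y, z in degrees, a list of three; "slide": the shift along the world's x, y, z in m, a list of three; "grip": the opening, from 0 (shut) to 1 (fully open). A call has exactly 8 rows; each row shifts and turns the commanded pose from where the row before left it; what a row does not reach is not made up. A row lasts 1/8 s, in which the tool goes at most 62.5 mm and 10.7 degrees, less where a joint would pass 70% of its speed; a pose out of reach is approached as far as the arm can. A call with a gripper value outside its range is refused whole. The fingers move at their own pace and stop on an object; "newtons" is the grip in N (left out, the last holds). Time passes only in rows, so rows that do not move let the fingers close, or fill a call up. It gives the time, the measured TCP pose, the force, the opening and the grip force at its end, in the units of the state.
- sensors.read_state(): the state, without advancing time (a new reading comes with each control period).
- eyes.camera(name): name is "side" or "top"; returns a dict with "pixels" (480x640x3 uint8, red, green, blue), "intrinsics" (3x3 intrinsics, pixels), "pose" (4x4, takes a point from camera to world coordinates). Camera axes: x right, y down, z forward; pixel columns grow to the right and rows downward; lengths in m; the calibration is good to about 2 mm. A picture is of the moment at which its call begins. There is no depth.
- order.close_job(): hands the job in; it is judged then, once.
Trained networks look in a picture, given as the dict that the camera call returned (one of the last four; its "shot" number tells which), for a name from the list of things; names that differ only in an ending like _2 or _b are one class to them, and where a whole thing is asked for, a point or a joint stands for the part that bears it (a point fixed in the world has none). Each returns a list of dicts, best first, with "conf" (0 to 1); they miss things now and then, are a little off and sometimes report something else, mostly with a low value. They report only what shows in the picture. A call takes as long as a camera call. They do not tell look-alikes from the thing itself.
- eyes.look_for(name, picture): "bbox" ([left, top, right, bottom] in pixels, round what is visible of it).
The state is a dict: "time": time; "joint_positions": joint angles; "joint_vel": joint speeds; "joint_torque": joint torques, N m; "ee_pos": TCP position; "eef_rot": TCP orientation; "ft_force": force on the tool from outside, world axes, zero at the start; "torque": the same for the moment, N m; "width": finger opening in m; "grip_force": force on a finger pad.
Only numpy, scipy, OpenCV 4.12 (cv2) and the standard library are available. Lean on these libraries where they do the work, as an engineer would, in place of code of your own. Each camera call takes 0.05 s, during which the arm holds its last target. There are 200 camera calls.

## Working session

There is one attempt and no reset: what is moved stays moved. The work goes in short steps, Python scripts to look and compute and a tool call to move; the robot and the scene stay as the last step left them, time stands still between calls to the robot, and variables do not carry over. Pictures are saved under pics/ and viewed, at most 14 in all, crops included, and the job is handed in when it is done.

Besides the shell and the picture viewer there is one more tool, called as name(argument=value, ...) on one line, values as JSON. arm_command: Moves the arm, as the interface text tells. Its arguments: {"type":"object","properties":{"steps":{"type":"array","items":{"type":"object","properties":{"rot":{"type":"array","items":{"type":"number"}},"slide":{"type":"array","items":{"type":"number"}},"grip":{"type":"number"}}}},"newtons":{"type":"number"}},"required":["steps"]}

```bash
mkdir -p pics; cat > h.py <<'E'
import cv2, numpy as np
from bench import sensors, eyes, order
def shot(n,fn=None):
    p=eyes.camera(n)
    if fn: cv2.imwrite('pics/'+fn,cv2.cvtColor(p['pixels'],cv2.COLOR_RGB2BGR))
    return p
def ray(p,uv,z):
    K=np.array(p['intrinsics']);T=np.array(p['pose'])
    d=T[:3,:3]@np.linalg.solve(K,[uv[0],uv[1],1.]);o=T[:3,3]
    return o+d*(z-o[2])/d[2]
def proj(p,X):
    K=np.array(p['intrinsics']);T=np.array(p['pose'])
    c=T[:3,:3].T@(np.atleast_2d(X)-T[:3,3]).T;q=K@c
    return (q[:2]/q[2]).T
E
python3 - <<'E'
from h import *
for n in('top','side'):
    p=shot(n,n+'0.png');print(n,np.round(p['pose'],3).tolist(),np.round(p['intrinsics'],1).tolist())
    for k in 'jig bush_plate mat parallel_1 odd_parallel block measure tape_roll'.split():
        print(k,[(np.round(d['bbox']).astype(int).tolist(),round(d['conf'],2)) for d in eyes.look_for(k,p)])
print(sensors.read_state())
E
```

```text
top [[-0.024, -0.981, 0.191, 0.383], [-1.0, 0.022, -0.011, -0.005], [0.007, -0.191, -0.982, 1.057], [0.0, 0.0, 0.0, 1.0]] [[451.1, 0.0, 326.2], [0.0, 451.1, 244.4], [0.0, 0.0, 1.0]]
jig [([134, 240, 239, 301], 0.78)]
bush_plate [([280, 273, 303, 309], 0.74)]
mat [([396, 237, 507, 299], 0.77), ([335, 204, 355, 252], 0.25)]
parallel_1 [([286, 212, 296, 256], 0.63), ([342, 285, 354, 320], 0.51)]
odd_parallel [([336, 206, 355, 251], 0.57)]
block [([240, 328, 298, 388], 0.93), ([185, 315, 236, 352], 0.68), ([283, 274, 304, 312], 0.67)]
measure [([317, 147, 345, 166], 0.89), ([284, 214, 298, 253], 0.7)]
tape_roll [([260, 153, 304, 197], 0.81), ([281, 272, 303, 313], 0.51)]
side [[-0.989, -0.091, 0.114, 0.477], [-0.146, 0.621, -0.77, 0.679], [-0.001, -0.779, -0.628, 0.588], [0.0, 0.0, 0.0, 1.0]] [[456.6, 0.0, 309.2], [0.0, 456.6, 240.8], [0.0, 0.0, 1.0]]
jig [([235, 309, 358, 480], 0.83)]
bush_plate [([262, 320, 338, 469], 0.75)]
mat [([316, 150, 376, 205], 0.89)]
parallel_1 [([352, 233, 399, 244], 0.84), ([263, 260, 309, 281], 0.77)]
odd_parallel [([262, 226, 319, 237], 0.89)]
block [([382
[... 265 characters left out ...]
1.20859639,  0.3321761 , -0.06469099,  1.46008362,  0.02160514,
        1.34990317, -0.08849944]), 'joint_vel': array([-1.58570837e-03,  1.40124033e-04, -4.97823281e-04, -1.54565973e-05,
        8.25942193e-04, -2.27293021e-04, -1.15578652e-03]), 'joint_torque': array([-1.77602629e-03, -6.23006988e+01,  2.43737485e-02, -3.90129340e+01,
       -6.08526869e-02,  3.11741000e-02,  9.30732995e-06]), 'ee_pos': array([0.23460883, 0.57932743, 0.22259826]), 'eef_rot': array([1.91217058e-01, 9.81547774e-01, 6.20722318e-05, 5.49087854e-06]), 'ft_force': array([0.69488405, 0.04141846, 0.39608921]), 'torque': array([-0.02267795, -0.00934946, -0.03778547]), 'grip_force': 0.0, 'width': 0.08723617484368028}
```

View pics/top0.png

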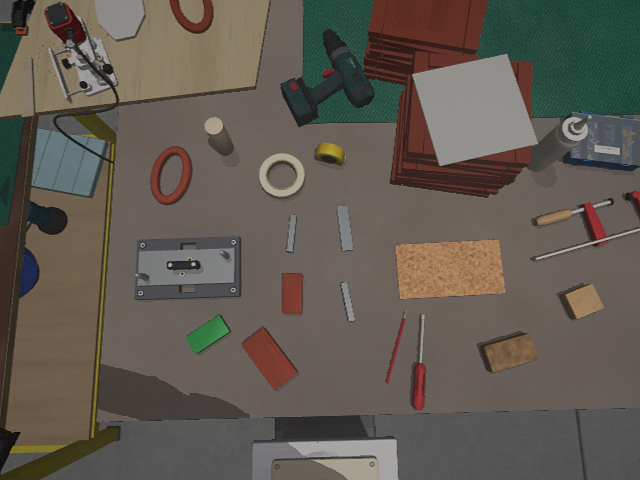

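View pics/side0.png

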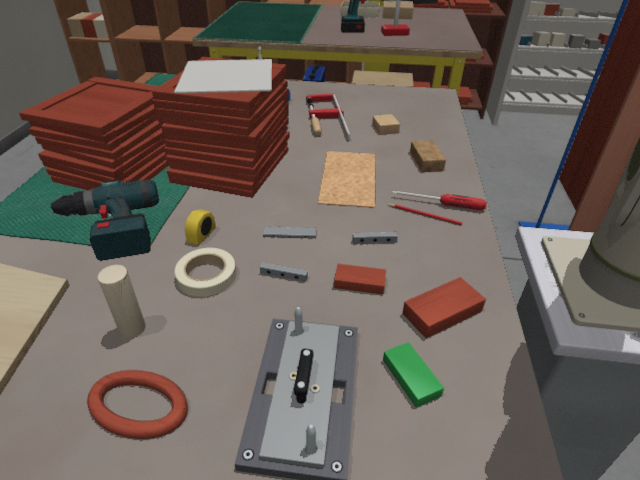

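Top view: the jig is at (187,268) and the mat at (450,268). The matching parallels are at (291,233) and (347,301); the odd wide one is at (345,228). Block look-alikes are the green one (208,333), the large red one (270,357) and the small red one (292,293), and I choose the small red one. The side view agrees.

```bash
python3 - <<'E'
from h import *
p=shot('top');im=cv2.cvtColor(p['pixels'],cv2.COLOR_RGB2BGR)
c=cv2.resize(im[200:365,125:365],None,fx=3.3,fy=3.3,interpolation=cv2.INTER_CUBIC);cv2.imwrite('pics/c1.png',c)
def rect(box,f,z,name):
    l,t,r,b=box;m=f(im[t:b,l:r].astype(int)).astype(np.uint8)
    n,lab,st,_=cv2.connectedComponentsWithStats(m);k=1+st[1:,4].argmax()
    pts=cv2.findNonZero((lab==k).astype(np.uint8)).reshape(-1,2).astype(np.float32)+[l,t]
    q=cv2.boxPoints(cv2.minAreaRect(pts.astype(np.float32)));w=np.array([ray(p,u,z)[:2] for u in q])
    e=w[1]-w[0],w[2]-w[1];L=max(e,key=np.linalg.norm)
    print(name,'px',q.mean(0).round(1),'ctr',w.mean(0).round(4),'sz',[round(float(np.linalg.norm(x)),4) for x in e],'long axis deg',round(float(np.degrees(np.arctan2(L[1],L[0])))%180,1))
red=lambda a:(a[...,2]>a[...,0]+50)
bg=np.median(im[200:230,240:280].reshape(-1,3),0);print('bg',bg)
blu=lambda a:(a[...,0]-a[...,2]>-2)
rect((275,265,312,320),red,.011,'block small')
rect((235,320,302,395),red,.011,'block big')
rect((278,205,304,262),blu,.009,'par A')
rect((335,275,362,328),blu,.009,'par B')
rect((330,198,362,258),blu,.004,'odd')
rect((385,230,515,305),lambda a:a[...,2]-a[...,0]>45,.002,'mat')
rect((125,230,250,310),blu,.009,'jig')
rect((155,252,208,278),lambda a:a.max(2)<50,.05,'handle')
E
```

```text
bg [ 92.  98. 107.]
block small px [291.5 293. ] ctr [0.4735 0.0661] sz [0.0443, 0.0877] long axis deg 179.3
block big px [268.8 358.6] ctr [0.3275 0.1187] sz [0.0635, 0.1283] long axis deg 36.9
par A px [290.9 233. ] ctr [0.6161 0.0662] sz [0.0891, 0.0153] long axis deg 173.7
par B px [347.3 301.3] ctr [ 0.4517 -0.0623] sz [0.0151, 0.0896] long axis deg 9.8
odd px [344.2 227.9] ctr [ 0.6271 -0.061 ] sz [0.0269, 0.1101] long axis deg 5.7
mat px [449.9 268.7] ctr [ 0.5234 -0.3081] sz [0.2589, 0.1299] long axis deg 91.7
jig px [187.  267.6] ctr [0.5391 0.3099] sz [0.2501, 0.1417] long axis deg 90.7
handle px [183. 265.] ctr [0.5383 0.3069] sz [0.072, 0.0182] long axis deg 88.7
```

View pics/c1.png

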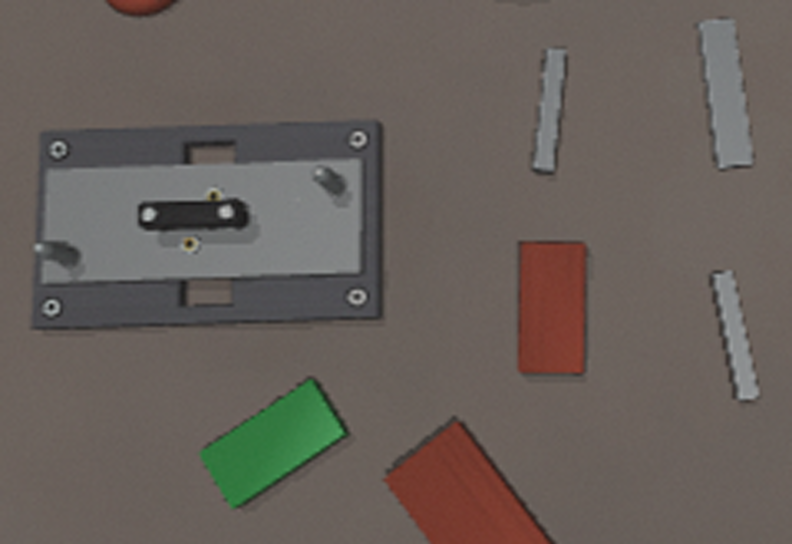

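The crop confirms the choices: the small red block (44x88 mm) at about (292,293) and narrow parallels at (291,233) and (347,301). The jig screws give the yaw.

```bash
python3 - <<'E'
from h import *
p=shot('top')
s=np.array([(58,149),(358,138),(52,307),(357,297)])/3.3+[125,200]-.35
w=np.array([ray(p,u,.018)[:2] for u in s]);print(w.round(4),w.mean(0))
for a,b in((0,1),(2,3)): d=w[a]-w[b];print(np.degrees(np.arctan2(d[1],d[0])))
for a,b in((0,2),(1,3)): d=w[a]-w[b];print(np.degrees(np.arctan2(d[1],d[0])))
h=np.array([(148,214),(227,212)])/3.3+[125,200]-.35
g=np.array([ray(p,u,.062)[:2] for u in h]);d=g[0]-g[1];print(g,g.mean(0),np.degrees(np.arctan2(d[1],d[0])))
# side cam check: handle bbox
q=shot('side');im=q['pixels'].astype(int);m=(im[335:415,285:325].max(2)<45).astype(np.uint8)
n,lab,st,_=cv2.connectedComponentsWithStats(m);k=1+st[1:,4].argmax();x,y,ww,hh=st[k,:4]
print('side handle px',285+x+ww/2,335+y+hh/2,ray(q,(285+x+ww/2,335+y+hh/2),.052))
print(proj(q,[[.539,.309,.054]]))
E
```

```text
[[0.5932 0.4137]
 [0.5964 0.2014]
 [0.4813 0.4119]
 [0.4834 0.2004]] [0.53858095 0.30685206]
90.86585888541055
90.55873395058323
0.9586450569480338
0.5417559359259811
[[0.53826947 0.33314177]
 [0.53842586 0.28007199]] [0.53834766 0.30660688] 90.16884248564837
side handle px 303.5 376.5 [0.53859435 0.31506493 0.052     ]
[[303.88186485 371.84843137]]
```

arm_command(steps=[{"slide": [0.03, -0.027, 0], "rot": [0, 0, -7], "grip": 0.6}, {"slide": [0.03, -0.027, 0], "rot": [0, 0, -7], "grip": 0.6}, {"slide": [0.03, -0.027, 0], "rot": [0, 0, -7], "grip": 0.6}, {"slide": [0.03, -0.027, 0], "rot": [0, 0, -7], "grip": 0.6}, {"slide": [0.03, -0.027, 0], "rot": [0, 0, -7], "grip": 0.6}, {"slide": [0.03, -0.027, 0], "rot": [0, 0, -7], "grip": 0.6}, {"slide": [0.03, -0.027, 0], "rot": [0, 0, -7], "grip": 0.6}, {"slide": [0.03, -0.027, 0], "rot": [0, 0, -7], "grip": 0.6}])

```text
time: 2.05
ee_pos: [0.4755, 0.3624, 0.2227]
eef_rot: [0.631, 0.776, 0.0, 0.0]
ft_force: [1.0, 0.5, -0.4]
width: 0.0523
grip_force: 0.0
```

arm_command(steps=[{"slide": [0.021, -0.0185, 0], "rot": [0, 0, -4], "grip": 0.6}, {"slide": [0.021, -0.0185, 0], "rot": [0, 0, -4], "grip": 0.6}, {"slide": [0.021, -0.0185, 0], "rot": [0, 0, -3.1], "grip": 0.6}, {"slide": [0, 0, -0.04], "grip": 0.6}, {"slide": [0, 0, -0.04], "grip": 0.6}, {"slide": [0, 0, -0.035], "grip": 0.6}, {"grip": 0.6}, {"grip": 0.6}])

```text
schema error: expected keys rot, slide, grip
```

```bash
python3 - <<'E'
from h import *
p=shot('side');im=cv2.cvtColor(p['pixels'],cv2.COLOR_RGB2BGR)
cv2.imwrite('pics/s2.png',cv2.resize(im[260:480,200:400],None,fx=2.7,fy=2.7,interpolation=cv2.INTER_CUBIC))
s=sensors.read_state();print(s['ee_pos'],s['eef_rot'],proj(p,[s['ee_pos']]))
E
```

```text
[0.48005556 0.35710042 0.22279558] [6.36143272e-01 7.71569198e-01 2.75893576e-05 1.64598463e-03] [[351.11557789 320.92910704]]
```

View pics/s2.png

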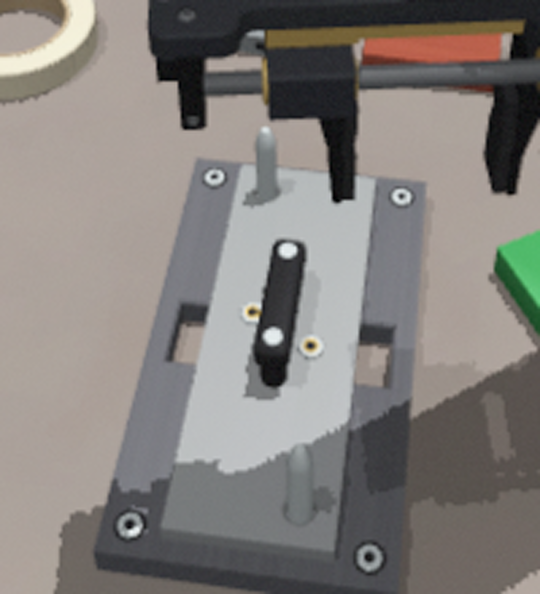

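The hand is still short of the handle (no contact), and the handle stands clear between the pins. The move was refused because every row needs all three keys, so I'll resend it.

arm_command(steps=[{"slide": [0.02, -0.017, 0], "rot": [0, 0, -4], "grip": 0.6}, {"slide": [0.02, -0.017, 0], "rot": [0, 0, -4], "grip": 0.6}, {"slide": [0.0185, -0.016, 0], "rot": [0, 0, -2.3], "grip": 0.6}, {"slide": [0, 0, -0.04], "rot": [0, 0, 0], "grip": 0.6}, {"slide": [0, 0, -0.04], "rot": [0, 0, 0], "grip": 0.6}, {"slide": [0, 0, -0.035], "rot": [0, 0, 0], "grip": 0.6}, {"slide": [0, 0, 0], "rot": [0, 0, 0], "grip": 0.6}, {"slide": [0, 0, 0], "rot": [0, 0, 0], "grip": 0.6}])

```text
time: 3.1
ee_pos: [0.5341, 0.3135, 0.1091]
eef_rot: [0.697, 0.717, 0.001, 0.0]
ft_force: [0.1, -1.4, 0.1]
width: 0.052
grip_force: 0.0
```

```bash
cat >> h.py <<'E'
def st():
    s=sensors.read_state();q=s['eef_rot'];from scipy.spatial.transform import Rotation as R
    M=R.from_quat(q).as_matrix();print('t',round(s['time'],2),'p',s['ee_pos'].round(4),'ydeg',np.degrees(np.arctan2(M[1,1],M[0,1])).round(2),'tilt',(M[:2,2]*57.3).round(2),'f',s['ft_force'].round(1),'w',round(s['width'],4),'g',round(s['grip_force'],1))
E
python3 -c "
from h import *
st()"
```

```text
t 3.1 p [0.5341 0.3135 0.1091] ydeg 1.62 tilt [0.09 0.05] f [ 0.1 -1.4  0.1] w 0.052 g 0.0
```

arm_command(newtons=40, steps=[{"slide": [0.0045, -0.0065, -0.025], "rot": [0, 0, -0.9], "grip": 0.6}, {"slide": [0, 0, -0.025], "rot": [0, 0, 0], "grip": 0.6}, {"slide": [0, 0, -0.012], "rot": [0, 0, 0], "grip": 0.6}, {"slide": [0, 0, -0.011], "rot": [0, 0, 0], "grip": 0.6}, {"slide": [0, 0, 0], "rot": [0, 0, 0], "grip": 0.6}, {"slide": [0, 0, 0], "rot": [0, 0, 0], "grip": 0.6}, {"slide": [0, 0, 0], "rot": [0, 0, 0], "grip": 0.4}, {"slide": [0, 0, 0], "rot": [0, 0, 0], "grip": 0.35}])

```text
time: 4.1
ee_pos: [0.5378, 0.3069, 0.035]
eef_rot: [0.702, 0.712, 0.0, 0.0]
ft_force: [-0.9, -0.4, 0.8]
width: 0.0394
grip_force: 0.0
```

```bash
python3 -c "
from h import *
st()
p=shot('side');im=cv2.cvtColor(p['pixels'],cv2.COLOR_RGB2BGR)
cv2.imwrite('pics/s3.png',cv2.resize(im[260:480,200:400],None,fx=2.7,fy=2.7,interpolation=cv2.INTER_CUBIC))
"
```

```text
t 4.1 p [0.5378 0.3069 0.035 ] ydeg 0.75 tilt [0.03 0.02] f [-0.9 -0.4  0.8] w 0.0394 g 0.0
```

View pics/s3.png

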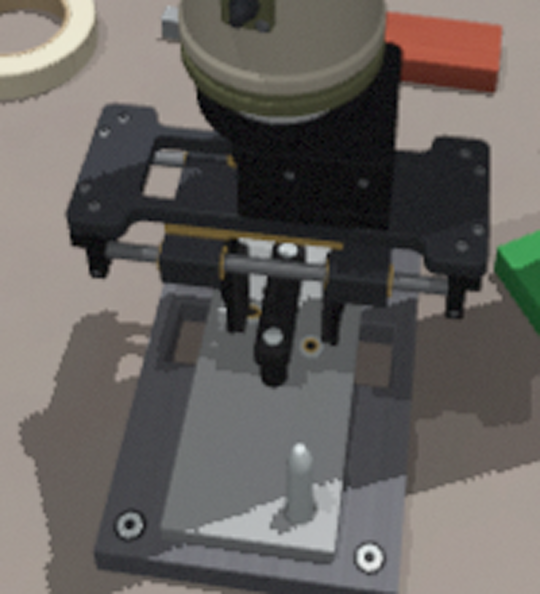

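The fingers straddle the handle (about (275,300) in the crop) and are centred. Closing now.

arm_command(newtons=40, steps=[{"slide": [0, 0, 0], "rot": [0, 0, 0], "grip": 0.25}, {"slide": [0, 0, 0], "rot": [0, 0, 0], "grip": 0.1}, {"slide": [0, 0, 0], "rot": [0, 0, 0], "grip": 0.1}, {"slide": [0, 0, 0], "rot": [0, 0, 0], "grip": 0.1}, {"slide": [0, 0, 0], "rot": [0, 0, 0], "grip": 0.1}, {"slide": [0, 0, 0], "rot": [0, 0, 0], "grip": 0.1}, {"slide": [0, 0, 0], "rot": [0, 0, 0], "grip": 0.1}, {"slide": [0, 0, 0], "rot": [0, 0, 0], "grip": 0.1}])

```text
time: 5.15
ee_pos: [0.5385, 0.3068, 0.0348]
eef_rot: [0.703, 0.712, 0.001, 0.0]
ft_force: [5.8, 1.2, -1.8]
width: 0.0175
grip_force: 40.0
```

```bash
python3 -c "
from h import *
st()"
```

```text
t 5.15 p [0.5385 0.3068 0.0348] ydeg 0.73 tilt [0.1  0.02] f [ 5.8  1.2 -1.8] w 0.0175 g 40.0
```

arm_command(steps=[{"slide": [0.0008, 0, 0], "rot": [0, 0, 0], "grip": 0.1}, {"slide": [0, 0, 0], "rot": [0, 0, 0], "grip": 0.1}, {"slide": [0, 0, 0.006], "rot": [0, 0, 0], "grip": 0.1}, {"slide": [0, 0, 0.01], "rot": [0, 0, 0], "grip": 0.1}, {"slide": [0, 0, 0.01], "rot": [0, 0, 0], "grip": 0.1}, {"slide": [0, 0, 0.01], "rot": [0, 0, 0], "grip": 0.1}, {"slide": [0, 0, 0.01], "rot": [0, 0, 0], "grip": 0.1}, {"slide": [0, 0, 0.01], "rot": [0, 0, 0], "grip": 0.1}])

```text
time: 6.15
ee_pos: [0.5376, 0.3065, 0.0898]
eef_rot: [0.702, 0.712, -0.001, -0.0]
ft_force: [0.7, 0.6, -5.9]
width: 0.0173
grip_force: 40.0
```

arm_command(steps=[{"slide": [0, 0, 0.01], "rot": [0, 0, 0], "grip": 0.1}, {"slide": [0, 0, 0.015], "rot": [0, 0, 0], "grip": 0.1}, {"slide": [0, 0, 0.02], "rot": [0, 0, 0], "grip": 0.1}, {"slide": [0, 0, 0.02], "rot": [0, 0, 0], "grip": 0.1}, {"slide": [0, 0, 0.01], "rot": [0, 0, 0], "grip": 0.1}, {"slide": [0, 0, 0], "rot": [0, 0, 0], "grip": 0.1}, {"slide": [0, 0, 0], "rot": [0, 0, 0], "grip": 0.1}, {"slide": [0, 0, 0], "rot": [0, 0, 0], "grip": 0.1}])

```text
time: 7.15
ee_pos: [0.538, 0.3066, 0.1647]
eef_rot: [0.702, 0.712, -0.001, -0.0]
ft_force: [-0.0, -0.1, -5.4]
width: 0.0179
grip_force: 40.0
```

```bash
python3 -c "
from h import *
st()
p=shot('side','s4.png')
"
```

```text
t 7.15 p [0.538  0.3066 0.1647] ydeg 0.75 tilt [-0.06 -0.05] f [-0.  -0.1 -5.4] w 0.0179 g 40.0
```

View pics/s4.png

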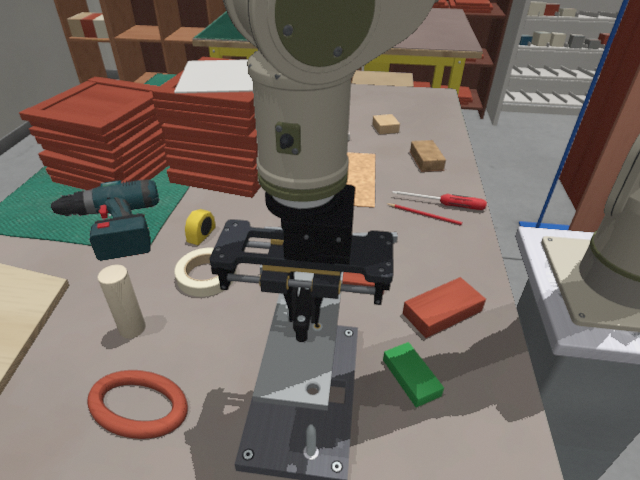

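The plate is off the pins and level, with the pin at (311,440) clear. Moving it over to the mat.

arm_command(steps=[{"slide": [0, -0.02, 0], "rot": [0, 0, 0], "grip": 0.1}, {"slide": [-0.001, -0.04, 0], "rot": [0, 0, 0], "grip": 0.1}, {"slide": [-0.001, -0.045, 0], "rot": [0, 0, 0], "grip": 0.1}, {"slide": [-0.001, -0.045, 0], "rot": [0, 0, 0], "grip": 0.1}, {"slide": [-0.001, -0.045, 0], "rot": [0, 0, 0], "grip": 0.1}, {"slide": [-0.001, -0.045, 0], "rot": [0, 0, 0], "grip": 0.1}, {"slide": [-0.001, -0.045, 0], "rot": [0, 0, 0], "grip": 0.1}, {"slide": [-0.001, -0.045, 0], "rot": [0, 0, 0], "grip": 0.1}])

```text
time: 8.2
ee_pos: [0.5308, -0.0256, 0.1657]
eef_rot: [0.703, 0.711, 0.0, 0.0]
ft_force: [0.8, 0.2, -5.5]
width: 0.0177
grip_force: 40.0
```

arm_command(steps=[{"slide": [-0.001, -0.045, 0], "rot": [0, 0, 0], "grip": 0.1}, {"slide": [-0.001, -0.045, 0], "rot": [0, 0, 0], "grip": 0.1}, {"slide": [-0.001, -0.045, 0], "rot": [0, 0, 0], "grip": 0.1}, {"slide": [-0.001, -0.045, 0], "rot": [0, 0, 0], "grip": 0.1}, {"slide": [-0.001, -0.045, 0], "rot": [0, 0, 0], "grip": 0.1}, {"slide": [-0.001, -0.04, 0], "rot": [0, 0, 0], "grip": 0.1}, {"slide": [-0.001, -0.02, -0.02], "rot": [0, 0, 0], "grip": 0.1}, {"slide": [0, 0, -0.03], "rot": [0, 0, 0], "grip": 0.1}])

```text
time: 9.2
ee_pos: [0.5232, -0.3117, 0.1158]
eef_rot: [0.704, 0.71, -0.0, 0.001]
ft_force: [-0.3, -0.3, -5.7]
width: 0.0173
grip_force: 40.0
```

arm_command(steps=[{"slide": [0, 0, -0.03], "rot": [0, 0, 0], "grip": 0.1}, {"slide": [0, 0, -0.025], "rot": [0, 0, 0], "grip": 0.1}, {"slide": [0, 0, -0.015], "rot": [0, 0, 0], "grip": 0.1}, {"slide": [0, 0, -0.01], "rot": [0, 0, 0], "grip": 0.1}, {"slide": [0, 0, -0.004], "rot": [0, 0, 0], "grip": 0.1}, {"slide": [0, 0, 0], "rot": [0, 0, 0], "grip": 0.1}, {"slide": [0, 0, 0], "rot": [0, 0, 0], "grip": 0.1}, {"slide": [0, 0, 0], "rot": [0, 0, 0], "grip": 0.1}])

```text
time: 10.2
ee_pos: [0.5247, -0.3083, 0.032]
eef_rot: [0.702, 0.712, 0.0, 0.0]
ft_force: [-0.6, -0.8, -5.0]
width: 0.0176
grip_force: 40.0
```

```bash
python3 -c "
from h import *
st()
"
```

```text
t 10.2 p [ 0.5247 -0.3083  0.032 ] ydeg 0.76 tilt [ 0.05 -0.01] f [-0.6 -0.8 -5. ] w 0.0176 g 40.0
```

arm_command(steps=[{"slide": [0, 0, -0.006], "rot": [0, 0, 0], "grip": 0.1}, {"slide": [0, 0, -0.003], "rot": [0, 0, 0], "grip": 0.1}, {"slide": [0, 0, -0.002], "rot": [0, 0, 0], "grip": 0.1}, {"slide": [0, 0, 0], "rot": [0, 0, 0], "grip": 0.1}, {"slide": [0, 0, 0], "rot": [0, 0, 0], "grip": 0.1}, {"slide": [0, 0, 0], "rot": [0, 0, 0], "grip": 0.1}, {"slide": [0, 0, 0], "rot": [0, 0, 0], "grip": 0.1}, {"slide": [0, 0, 0], "rot": [0, 0, 0], "grip": 0.1}])

```text
time: 11.2
ee_pos: [0.5243, -0.3081, 0.0207]
eef_rot: [0.702, 0.712, 0.0, -0.0]
ft_force: [-4.7, 2.3, 2.2]
width: 0.0175
grip_force: 40.0
```

```bash
python3 -c "
from h import *
st()
"
```

```text
t 11.2 p [ 0.5243 -0.3081  0.0207] ydeg 0.75 tilt [-0.01  0.01] f [-4.7  2.3  2.2] w 0.0175 g 40.0
```

arm_command(newtons=40, steps=[{"slide": [0, 0, 0], "rot": [0, 0, 0], "grip": 0.4}, {"slide": [0, 0, 0], "rot": [0, 0, 0], "grip": 0.4}, {"slide": [0, 0, 0], "rot": [0, 0, 0], "grip": 0.4}, {"slide": [0, 0, 0], "rot": [0, 0, 0], "grip": 0.4}, {"slide": [0, 0, 0.02], "rot": [0, 0, 0], "grip": 0.4}, {"slide": [0, 0, 0.03], "rot": [0, 0, 0], "grip": 0.4}, {"slide": [0, 0, 0.04], "rot": [0, 0, 0], "grip": 0.5}, {"slide": [0, 0, 0.04], "rot": [0, 0, 0], "grip": 0.5}])

```text
time: 12.2
ee_pos: [0.5244, -0.3085, 0.1533]
eef_rot: [0.703, 0.712, 0.0, 0.001]
ft_force: [0.6, -0.6, 0.1]
width: 0.0424
grip_force: 0.0
```

arm_command(steps=[{"slide": [-0.007, 0.0245, 0], "rot": [0, 0, 9.9], "grip": 0.5}, {"slide": [-0.007, 0.0245, 0], "rot": [0, 0, 9.9], "grip": 0.5}, {"slide": [-0.007, 0.0245, 0], "rot": [0, 0, 9.9], "grip": 0.5}, {"slide": [-0.007, 0.0245, 0], "rot": [0, 0, 9.9], "grip": 0.5}, {"slide": [-0.007, 0.0245, 0], "rot": [0, 0, 9.9], "grip": 0.5}, {"slide": [-0.007, 0.0245, 0], "rot": [0, 0, 9.9], "grip": 0.5}, {"slide": [-0.007, 0.0245, 0], "rot": [0, 0, 9.9], "grip": 0.5}, {"slide": [-0.007, 0.0245, 0], "rot": [0, 0, 9.9], "grip": 0.5}])

```text
time: 13.2
ee_pos: [0.4684, -0.1119, 0.152]
eef_rot: [0.085, 0.996, -0.0, 0.001]
ft_force: [-0.0, 0.4, 0.7]
width: 0.0438
grip_force: 0.0
```

arm_command(steps=[{"slide": [-0.008, 0.0245, 0], "rot": [0, 0, 9.9], "grip": 0.5}, {"slide": [-0.008, 0.0253, 0], "rot": [0, 0, 9.9], "grip": 0.5}, {"slide": [0, 0, -0.03], "rot": [0, 0, 0], "grip": 0.5}, {"slide": [0, 0, -0.03], "rot": [0, 0, 0], "grip": 0.5}, {"slide": [0, 0, -0.03], "rot": [0, 0, 0], "grip": 0.5}, {"slide": [0, 0, 0], "rot": [0, 0, 0], "grip": 0.5}, {"slide": [0, 0, 0], "rot": [0, 0, 0], "grip": 0.5}, {"slide": [0, 0, 0], "rot": [0, 0, 0], "grip": 0.5}])

```text
time: 14.2
ee_pos: [0.4534, -0.0625, 0.0621]
eef_rot: [-0.085, 0.996, 0.0, 0.001]
ft_force: [-0.3, 0.2, 0.1]
width: 0.0437
grip_force: 0.0
```

```bash
python3 -c "
from h import *
st()
p=shot('side');im=cv2.cvtColor(p['pixels'],cv2.COLOR_RGB2BGR)
cv2.imwrite('pics/s5.png',cv2.resize(im[130:330,230:490],None,fx=2.7,fy=2.7,interpolation=cv2.INTER_CUBIC))
"
```

```text
t 14.2 p [ 0.4534 -0.0625  0.0621] ydeg 99.74 tilt [0.14 0.01] f [-0.3  0.2  0.1] w 0.0437 g 0.0
```

View pics/s5.png

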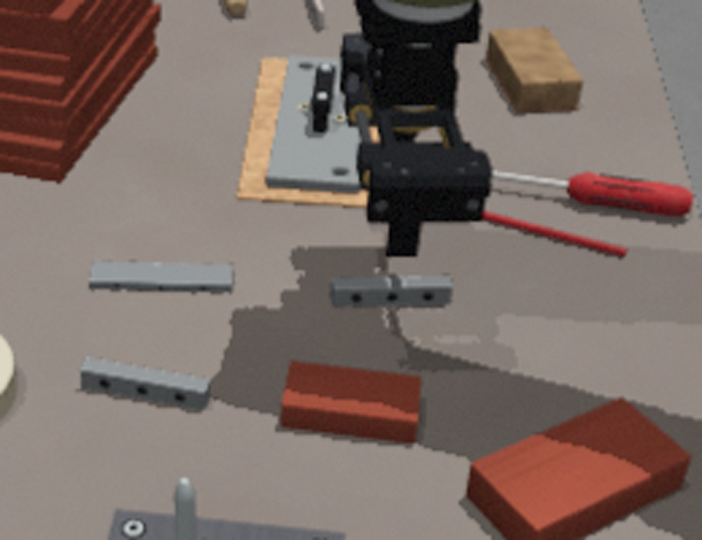

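The plate lies on the mat at (315,120) in the crop, and the hand is centred above parallel B (390,290). Descending.

arm_command(newtons=25, steps=[{"slide": [-0.0015, 0, -0.025], "rot": [0, 0, 0], "grip": 0.5}, {"slide": [0, 0, -0.02], "rot": [0, 0, 0], "grip": 0.5}, {"slide": [0, 0, -0.012], "rot": [0, 0, 0], "grip": 0.5}, {"slide": [0, 0, 0], "rot": [0, 0, 0], "grip": 0.5}, {"slide": [0, 0, 0], "rot": [0, 0, 0], "grip": 0.3}, {"slide": [0, 0, 0], "rot": [0, 0, 0], "grip": 0.05}, {"slide": [0, 0, 0], "rot": [0, 0, 0], "grip": 0.05}, {"slide": [0, 0, 0], "rot": [0, 0, 0], "grip": 0.05}])

```text
time: 15.25
ee_pos: [0.4511, -0.0622, 0.0038]
eef_rot: [-0.085, 0.996, 0.0, 0.0]
ft_force: [-0.8, 0.0, 3.1]
width: 0.0138
grip_force: 25.0
```

arm_command(steps=[{"slide": [0, 0, 0], "rot": [0, 0, 0], "grip": 0.05}, {"slide": [0, 0, 0], "rot": [0, 0, 0], "grip": 0.05}, {"slide": [0, 0, 0], "rot": [0, 0, 0], "grip": 0.05}, {"slide": [0, 0, 0.02], "rot": [0, 0, 0], "grip": 0.05}, {"slide": [0, 0, 0.04], "rot": [0, 0, 0], "grip": 0.05}, {"slide": [0, 0, 0.04], "rot": [0, 0, 0], "grip": 0.05}, {"slide": [0, 0, 0.03], "rot": [0, 0, 0], "grip": 0.05}, {"slide": [0, 0, 0], "rot": [0, 0, 0], "grip": 0.05}])

```text
time: 16.25
ee_pos: [0.4521, -0.0625, 0.1353]
eef_rot: [-0.085, 0.996, 0.0, 0.002]
ft_force: [-0.7, 0.4, -2.4]
width: 0.0137
grip_force: 25.0
```

```bash
python3 -c "
from h import *
st()"
```

```text
t 16.25 p [ 0.4521 -0.0625  0.1353] ydeg 99.75 tilt [0.21 0.02] f [-0.7  0.4 -2.4] w 0.0137 g 25.0
```

arm_command(steps=[{"slide": [0.004, 0.02, 0], "rot": [0, 0, -1], "grip": 0.05}, {"slide": [0.009, 0.0425, 0], "rot": [0, 0, -1], "grip": 0.05}, {"slide": [0.009, 0.0425, 0], "rot": [0, 0, -1], "grip": 0.05}, {"slide": [0.009, 0.0425, 0], "rot": [0, 0, -1], "grip": 0.05}, {"slide": [0.009, 0.0425, 0], "rot": [0, 0, -1], "grip": 0.05}, {"slide": [0.009, 0.0425, 0], "rot": [0, 0, -1], "grip": 0.05}, {"slide": [0.009, 0.0425, 0], "rot": [0, 0, -1], "grip": 0.05}, {"slide": [0.009, 0.0425, 0], "rot": [0, 0, -1], "grip": 0.05}])

```text
time: 17.25
ee_pos: [0.5173, 0.256, 0.1315]
eef_rot: [-0.015, 1.0, -0.001, -0.001]
ft_force: [-0.1, 0.6, -0.6]
width: 0.0133
grip_force: 25.0
```

arm_command(steps=[{"slide": [0.009, 0.0425, 0], "rot": [0, 0, -1], "grip": 0.05}, {"slide": [0.008, 0.0325, 0], "rot": [0, 0, 0], "grip": 0.05}, {"slide": [0.002, 0.01, 0], "rot": [0, 0, 0], "grip": 0.05}, {"slide": [0, 0, -0.02], "rot": [0, 0, 0], "grip": 0.05}, {"slide": [0, 0, -0.03], "rot": [0, 0, 0], "grip": 0.05}, {"slide": [0, 0, -0.025], "rot": [0, 0, 0], "grip": 0.05}, {"slide": [0, 0, -0.01], "rot": [0, 0, 0], "grip": 0.05}, {"slide": [0, 0, 0], "rot": [0, 0, 0], "grip": 0.05}])

```text
time: 18.25
ee_pos: [0.5366, 0.3388, 0.0476]
eef_rot: [-0.006, 1.0, -0.001, -0.001]
ft_force: [-0.1, -0.2, -1.3]
width: 0.0139
grip_force: 25.0
```

```bash
python3 -c "
from h import *
st()
"
```

```text
t 18.25 p [0.5366 0.3388 0.0476] ydeg 90.7 tilt [-0.08 -0.07] f [-0.1 -0.2 -1.3] w 0.0139 g 25.0
```

arm_command(steps=[{"slide": [0.0015, 0.0005, -0.012], "rot": [0, 0, 0], "grip": 0.05}, {"slide": [0, 0, -0.009], "rot": [0, 0, 0], "grip": 0.05}, {"slide": [0, 0, -0.0045], "rot": [0, 0, 0], "grip": 0.05}, {"slide": [0, 0, 0], "rot": [0, 0, 0], "grip": 0.05}, {"slide": [0, 0, 0], "rot": [0, 0, 0], "grip": 0.05}, {"slide": [0, 0, 0], "rot": [0, 0, 0], "grip": 0.05}, {"slide": [0, 0, 0], "rot": [0, 0, 0], "grip": 0.05}, {"slide": [0, 0, 0], "rot": [0, 0, 0], "grip": 0.05}])

```text
time: 19.25
ee_pos: [0.5384, 0.3406, 0.0231]
eef_rot: [-0.007, 1.0, 0.0, 0.0]
ft_force: [-0.4, 0.1, -1.1]
width: 0.0137
grip_force: 25.0
```

```bash
python3 -c "
from h import *
st()
"
```

```text
t 19.25 p [0.5384 0.3406 0.0231] ydeg 90.75 tilt [0.   0.01] f [-0.4  0.1 -1.1] w 0.0137 g 25.0
```

arm_command(steps=[{"slide": [0, 0, -0.0018], "rot": [0, 0, 0], "grip": 0.05}, {"slide": [0, 0, 0], "rot": [0, 0, 0], "grip": 0.05}, {"slide": [0, 0, 0], "rot": [0, 0, 0], "grip": 0.35}, {"slide": [0, 0, 0], "rot": [0, 0, 0], "grip": 0.35}, {"slide": [0, 0, 0], "rot": [0, 0, 0], "grip": 0.35}, {"slide": [0, 0, 0.02], "rot": [0, 0, 0], "grip": 0.35}, {"slide": [0, 0, 0.04], "rot": [0, 0, 0], "grip": 0.35}, {"slide": [0, 0, 0.05], "rot": [0, 0, 0], "grip": 0.35}])

```text
time: 20.25
ee_pos: [0.5381, 0.3404, 0.1332]
eef_rot: [-0.007, 1.0, -0.0, -0.0]
ft_force: [0.8, 0.3, 0.0]
width: 0.0306
grip_force: 0.0
```

arm_command(steps=[{"slide": [0.011, -0.04, 0], "rot": [0, 0, -1], "grip": 0.5}, {"slide": [0.011, -0.04, 0], "rot": [0, 0, -1], "grip": 0.5}, {"slide": [0.011, -0.04, 0], "rot": [0, 0, -1], "grip": 0.5}, {"slide": [0.011, -0.04, 0], "rot": [0, 0, -1], "grip": 0.5}, {"slide": [0.011, -0.04, 0], "rot": [0, 0, -1], "grip": 0.5}, {"slide": [0.011, -0.04, 0], "rot": [0, 0, -1], "grip": 0.5}, {"slide": [0.011, -0.034, 0], "rot": [0, 0, -1], "grip": 0.5}, {"slide": [0, 0, 0], "rot": [0, 0, 0], "grip": 0.5}])

```text
time: 21.25
ee_pos: [0.6164, 0.0627, 0.1329]
eef_rot: [0.057, 0.998, -0.0, 0.001]
ft_force: [-0.5, 0.3, 0.1]
width: 0.0434
grip_force: 0.0
```

```bash
python3 -c "
from h import *
st()
p=shot('side');im=cv2.cvtColor(p['pixels'],cv2.COLOR_RGB2BGR)
cv2.imwrite('pics/s6.png',cv2.resize(im[200:480,160:460],None,fx=2.1,fy=2.1,interpolation=cv2.INTER_CUBIC))
"
```

```text
t 21.25 p [0.6164 0.0627 0.1329] ydeg 83.44 tilt [ 0.11 -0.06] f [-0.5  0.3  0.1] w 0.0434 g 0.0
```

View pics/s6.png

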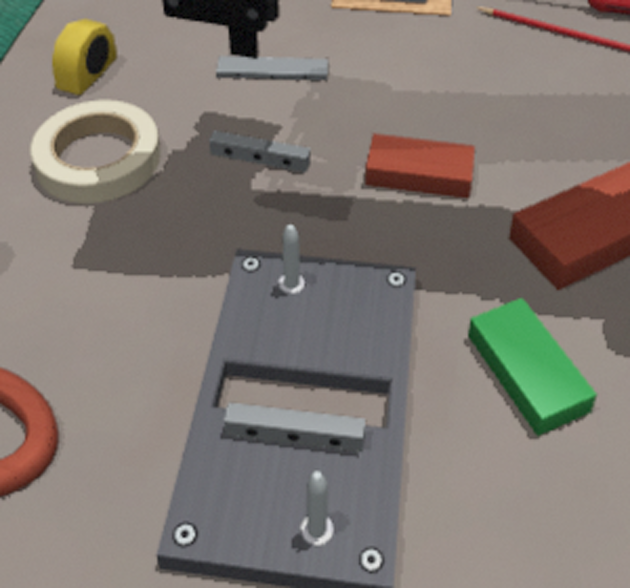

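Parallel B stands close beside the opening, near (295,428) in the crop. Next is parallel A.

arm_command(steps=[{"slide": [0, 0.003, -0.03], "rot": [0, 0, 0.2], "grip": 0.5}, {"slide": [0, 0, -0.04], "rot": [0, 0, 0], "grip": 0.5}, {"slide": [0, 0, -0.03], "rot": [0, 0, 0], "grip": 0.5}, {"slide": [0, 0, -0.018], "rot": [0, 0, 0], "grip": 0.5}, {"slide": [0, 0, -0.008], "rot": [0, 0, 0], "grip": 0.5}, {"slide": [0, 0, 0], "rot": [0, 0, 0], "grip": 0.5}, {"slide": [0, 0, 0], "rot": [0, 0, 0], "grip": 0.5}, {"slide": [0, 0, 0], "rot": [0, 0, 0], "grip": 0.5}])

```text
time: 22.3
ee_pos: [0.616, 0.0697, 0.0062]
eef_rot: [0.053, 0.999, 0.0, 0.001]
ft_force: [0.2, 0.0, 0.5]
width: 0.0434
grip_force: 0.0
```

```bash
python3 -c "
from h import *
st()
"
```

```text
t 22.3 p [0.616  0.0697 0.0062] ydeg 83.95 tilt [0.08 0.02] f [0.2 0.  0.5] w 0.0434 g 0.0
```

arm_command(steps=[{"slide": [0, -0.0035, -0.002], "rot": [0, 0, 0], "grip": 0.5}, {"slide": [0, 0, 0], "rot": [0, 0, 0], "grip": 0.3}, {"slide": [0, 0, 0], "rot": [0, 0, 0], "grip": 0.05}, {"slide": [0, 0, 0], "rot": [0, 0, 0], "grip": 0.05}, {"slide": [0, 0, 0], "rot": [0, 0, 0], "grip": 0.05}, {"slide": [0, 0, 0], "rot": [0, 0, 0], "grip": 0.05}, {"slide": [0, 0, 0], "rot": [0, 0, 0], "grip": 0.05}, {"slide": [0, 0, 0], "rot": [0, 0, 0], "grip": 0.05}])

```text
time: 23.3
ee_pos: [0.6154, 0.0663, 0.0033]
eef_rot: [0.053, 0.999, 0.0, 0.0]
ft_force: [0.8, 0.7, -0.1]
width: 0.0141
grip_force: 25.0
```

arm_command(steps=[{"slide": [0, 0, 0.02], "rot": [0, 0, 0], "grip": 0.05}, {"slide": [0, 0, 0.04], "rot": [0, 0, 0], "grip": 0.05}, {"slide": [0, 0, 0.045], "rot": [0, 0, 0], "grip": 0.05}, {"slide": [0, 0, 0.025], "rot": [0, 0, 0], "grip": 0.05}, {"slide": [-0.01, 0.02, 0], "rot": [0, 0, 1.2], "grip": 0.05}, {"slide": [-0.017, 0.04, 0], "rot": [0, 0, 1.4], "grip": 0.05}, {"slide": [-0.017, 0.04, 0], "rot": [0, 0, 1.4], "grip": 0.05}, {"slide": [-0.017, 0.04, 0], "rot": [0, 0, 1.4], "grip": 0.05}])

```text
time: 24.3
ee_pos: [0.5523, 0.2082, 0.1326]
eef_rot: [0.004, 1.0, -0.0, -0.001]
ft_force: [1.3, 0.4, -2.0]
width: 0.0136
grip_force: 25.0
```

```bash
python3 -c "
from h import *
st()
"
```

```text
t 24.3 p [0.5523 0.2082 0.1326] ydeg 89.49 tilt [-0.08 -0.01] f [ 1.3  0.4 -2. ] w 0.0136 g 25.0
```

arm_command(steps=[{"slide": [-0.008, 0.035, 0], "rot": [0, 0, 1.35], "grip": 0.05}, {"slide": [-0.0075, 0.033, 0], "rot": [0, 0, 0], "grip": 0.05}, {"slide": [0, 0, -0.02], "rot": [0, 0, 0], "grip": 0.05}, {"slide": [0, 0, -0.03], "rot": [0, 0, 0], "grip": 0.05}, {"slide": [0, 0, -0.025], "rot": [0, 0, 0], "grip": 0.05}, {"slide": [0, 0, -0.015], "rot": [0, 0, 0], "grip": 0.05}, {"slide": [0, 0, 0], "rot": [0, 0, 0], "grip": 0.05}, {"slide": [0, 0, 0], "rot": [0, 0, 0], "grip": 0.05}])

```text
time: 25.3
ee_pos: [0.5393, 0.2746, 0.0442]
eef_rot: [-0.006, 1.0, 0.0, 0.001]
ft_force: [1.0, -0.3, -1.9]
width: 0.0136
grip_force: 25.0
```

```bash
python3 -c "
from h import *
st()
"
```

```text
t 25.3 p [0.5393 0.2746 0.0442] ydeg 90.72 tilt [0.06 0.05] f [ 1.  -0.3 -1.9] w 0.0136 g 25.0
```

arm_command(steps=[{"slide": [0, -0.0005, -0.012], "rot": [0, 0, 0], "grip": 0.05}, {"slide": [0, 0, -0.007], "rot": [0, 0, 0], "grip": 0.05}, {"slide": [0, 0, -0.004], "rot": [0, 0, 0], "grip": 0.05}, {"slide": [0, 0, 0], "rot": [0, 0, 0], "grip": 0.05}, {"slide": [0, 0, 0], "rot": [0, 0, 0], "grip": 0.05}, {"slide": [0, 0, 0], "rot": [0, 0, 0], "grip": 0.05}, {"slide": [0, 0, 0], "rot": [0, 0, 0], "grip": 0.05}, {"slide": [0, 0, 0], "rot": [0, 0, 0], "grip": 0.05}])

```text
time: 26.3
ee_pos: [0.5386, 0.2734, 0.0212]
eef_rot: [-0.006, 1.0, -0.0, -0.0]
ft_force: [-6.2, -3.9, 10.9]
width: 0.0139
grip_force: 25.0
```

arm_command(steps=[{"slide": [0, 0, 0], "rot": [0, 0, 0], "grip": 0.35}, {"slide": [0, 0, 0], "rot": [0, 0, 0], "grip": 0.35}, {"slide": [0, 0, 0], "rot": [0, 0, 0], "grip": 0.35}, {"slide": [0, 0, 0.02], "rot": [0, 0, 0], "grip": 0.35}, {"slide": [0, 0, 0.04], "rot": [0, 0, 0], "grip": 0.35}, {"slide": [0, 0, 0.05], "rot": [0, 0, 0], "grip": 0.35}, {"slide": [0, 0, 0.01], "rot": [0, 0, 0], "grip": 0.5}, {"slide": [0, 0, 0], "rot": [0, 0, 0], "grip": 0.8}])

```text
time: 27.3
ee_pos: [0.5394, 0.2739, 0.1417]
eef_rot: [-0.006, 1.0, 0.001, 0.001]
ft_force: [-0.3, -0.5, -0.4]
width: 0.0431
grip_force: 0.0
```

```bash
python3 -c "
from h import *
st()
"
```

```text
t 27.3 p [0.5394 0.2739 0.1417] ydeg 90.7 tilt [0.11 0.07] f [-0.3 -0.5 -0.4] w 0.0431 g 0.0
```

arm_command(steps=[{"slide": [-0.009, -0.03, 0], "rot": [0, 0, -0.7], "grip": 0.8}, {"slide": [-0.012, -0.04, 0], "rot": [0, 0, -0.7], "grip": 0.8}, {"slide": [-0.012, -0.04, 0], "rot": [0, 0, 0], "grip": 0.8}, {"slide": [-0.012, -0.04, 0], "rot": [0, 0, 0], "grip": 0.8}, {"slide": [-0.012, -0.038, 0], "rot": [0, 0, 0], "grip": 0.8}, {"slide": [-0.0085, -0.02, -0.03], "rot": [0, 0, 0], "grip": 0.8}, {"slide": [0, 0, -0.04], "rot": [0, 0, 0], "grip": 0.8}, {"slide": [0, 0, 0], "rot": [0, 0, 0], "grip": 0.8}])

```text
time: 28.3
ee_pos: [0.4705, 0.0648, 0.0674]
eef_rot: [0.006, 1.0, -0.001, -0.003]
ft_force: [-0.0, 0.6, -0.1]
width: 0.0695
grip_force: 0.0
```

```bash
python3 -c "
from h import *
st()
p=shot('side');im=cv2.cvtColor(p['pixels'],cv2.COLOR_RGB2BGR)
cv2.imwrite('pics/s7.png',cv2.resize(im[200:480,210:460],None,fx=2.1,fy=2.1,interpolation=cv2.INTER_CUBIC))
"
```

```text
t 28.3 p [0.4705 0.0648 0.0674] ydeg 89.29 tilt [-0.38 -0.11] f [-0.   0.6 -0.1] w 0.0695 g 0.0
```

View pics/s7.png

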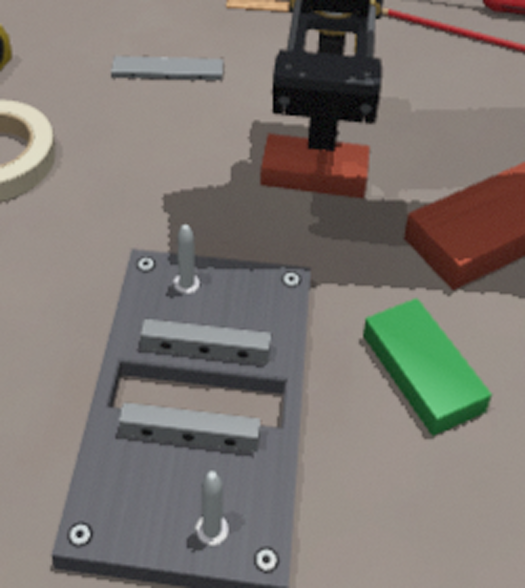

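Both parallels stand along the opening, at (205,340) and (190,425) in the crop. The hand is over the small red block at (315,165).

arm_command(newtons=15, steps=[{"slide": [0, 0, -0.025], "rot": [0, 0, 0], "grip": 0.8}, {"slide": [0, 0, -0.025], "rot": [0, 0, 0], "grip": 0.8}, {"slide": [0, 0, -0.012], "rot": [0, 0, 0], "grip": 0.8}, {"slide": [0, 0, 0], "rot": [0, 0, 0], "grip": 0.8}, {"slide": [0, 0, 0], "rot": [0, 0, 0], "grip": 0.6}, {"slide": [0, 0, 0], "rot": [0, 0, 0], "grip": 0.4}, {"slide": [0, 0, 0], "rot": [0, 0, 0], "grip": 0.4}, {"slide": [0, 0, 0], "rot": [0, 0, 0], "grip": 0.4}])

```text
time: 29.35
ee_pos: [0.4737, 0.0657, 0.0087]
eef_rot: [0.006, 1.0, 0.0, 0.0]
ft_force: [-0.3, -0.5, 5.3]
width: 0.045
grip_force: 14.9
```

```bash
python3 -c "
from h import *
st()
"
```

```text
t 29.35 p [0.4737 0.0657 0.0087] ydeg 89.3 tilt [0.03 0.02] f [-0.3 -0.5  5.3] w 0.045 g 14.9
```

arm_command(steps=[{"slide": [0, 0, 0.02], "rot": [0, 0, 0], "grip": 0.4}, {"slide": [0, 0, 0.04], "rot": [0, 0, 0], "grip": 0.4}, {"slide": [0, 0, 0.045], "rot": [0, 0, -4], "grip": 0.4}, {"slide": [0.005, 0.02, 0.021], "rot": [0, 0, -8], "grip": 0.4}, {"slide": [0.01, 0.035, 0], "rot": [0, 0, -8], "grip": 0.4}, {"slide": [0.01, 0.037, 0], "rot": [0, 0, -8], "grip": 0.4}, {"slide": [0.01, 0.037, 0], "rot": [0, 0, -8], "grip": 0.4}, {"slide": [0.01, 0.037, 0], "rot": [0, 0, -8], "grip": 0.4}])

```text
time: 30.35
ee_pos: [0.5185, 0.2327, 0.1341]
eef_rot: [0.382, 0.924, -0.0, -0.0]
ft_force: [0.6, -0.7, -0.0]
width: 0.0447
grip_force: 14.9
```

arm_command(steps=[{"slide": [0.01, 0.037, 0], "rot": [0, 0, -8], "grip": 0.4}, {"slide": [0.0098, 0.0383, 0], "rot": [0, 0, -8], "grip": 0.4}, {"slide": [0, 0, 0], "rot": [0, 0, -8], "grip": 0.4}, {"slide": [0, 0, 0], "rot": [0, 0, -8], "grip": 0.4}, {"slide": [0, 0, 0], "rot": [0, 0, -8], "grip": 0.4}, {"slide": [0, 0, -0.02], "rot": [0, 0, -4.6], "grip": 0.4}, {"slide": [0, 0, -0.03], "rot": [0, 0, 0], "grip": 0.4}, {"slide": [0, 0, 0], "rot": [0, 0, 0], "grip": 0.4}])

```text
time: 31.35
ee_pos: [0.5366, 0.306, 0.0819]
eef_rot: [0.703, 0.712, -0.002, -0.0]
ft_force: [-0.4, -0.8, -1.3]
width: 0.0446
grip_force: 14.9
```

```bash
python3 -c "
from h import *
st()
"
```

```text
t 31.35 p [0.5366 0.306  0.0819] ydeg 0.72 tilt [-0.22 -0.17] f [-0.4 -0.8 -1.3] w 0.0446 g 14.9
```

arm_command(steps=[{"slide": [0, 0, -0.015], "rot": [0, 0, 0], "grip": 0.4}, {"slide": [0, 0, -0.014], "rot": [0, 0, 0], "grip": 0.4}, {"slide": [0, 0, -0.0075], "rot": [0, 0, 0], "grip": 0.4}, {"slide": [0, 0, 0], "rot": [0, 0, 0], "grip": 0.4}, {"slide": [0, 0, 0], "rot": [0, 0, 0], "grip": 0.4}, {"slide": [0, 0, 0], "rot": [0, 0, 0], "grip": 0.4}, {"slide": [0, 0, 0], "rot": [0, 0, 0], "grip": 0.4}, {"slide": [0, 0, 0], "rot": [0, 0, 0], "grip": 0.4}])

```text
time: 32.35
ee_pos: [0.5382, 0.307, 0.0479]
eef_rot: [0.703, 0.711, 0.0, 0.0]
ft_force: [0.2, -0.2, -0.6]
width: 0.045
grip_force: 14.9
```

```bash
python3 -c "
from h import *
st()
"
```

```text
t 32.35 p [0.5382 0.307  0.0479] ydeg 0.71 tilt [0.02 0.01] f [ 0.2 -0.2 -0.6] w 0.045 g 14.9
```

arm_command(steps=[{"slide": [0, 0, -0.0032], "rot": [0, 0, 0], "grip": 0.4}, {"slide": [0, 0, 0], "rot": [0, 0, 0], "grip": 0.4}, {"slide": [0, 0, 0], "rot": [0, 0, 0], "grip": 0.4}, {"slide": [0, 0, 0], "rot": [0, 0, 0], "grip": 0.7}, {"slide": [0, 0, 0], "rot": [0, 0, 0], "grip": 0.7}, {"slide": [0, 0, 0], "rot": [0, 0, 0], "grip": 0.7}, {"slide": [0, 0, 0.02], "rot": [0, 0, 0], "grip": 0.7}, {"slide": [0, 0, 0.04], "rot": [0, 0, 0], "grip": 0.7}])

```text
time: 33.35
ee_pos: [0.5374, 0.3065, 0.1051]
eef_rot: [0.703, 0.711, -0.001, -0.0]
ft_force: [1.1, 1.0, 0.6]
width: 0.0606
grip_force: 0.0
```

arm_command(steps=[{"slide": [0, 0, 0.04], "rot": [0, 0, 0], "grip": 0.6}, {"slide": [-0.001, -0.045, 0], "rot": [0, 0, 0], "grip": 0.5}, {"slide": [-0.001, -0.045, 0], "rot": [0, 0, 0], "grip": 0.5}, {"slide": [-0.001, -0.045, 0], "rot": [0, 0, 0], "grip": 0.5}, {"slide": [-0.001, -0.045, 0], "rot": [0, 0, 0], "grip": 0.5}, {"slide": [-0.001, -0.045, 0], "rot": [0, 0, 0], "grip": 0.5}, {"slide": [-0.001, -0.045, 0], "rot": [0, 0, 0], "grip": 0.5}, {"slide": [-0.001, -0.045, 0], "rot": [0, 0, 0], "grip": 0.5}])

```text
time: 34.35
ee_pos: [0.5314, -0.0095, 0.1462]
eef_rot: [0.703, 0.711, 0.001, 0.0]
ft_force: [0.6, -0.4, -0.6]
width: 0.0436
grip_force: 0.0
```

```bash
python3 -c "
from h import *
st()
p=shot('side');im=cv2.cvtColor(p['pixels'],cv2.COLOR_RGB2BGR)
cv2.imwrite('pics/s8.png',cv2.resize(im[280:480,220:380],None,fx=2.9,fy=2.9,interpolation=cv2.INTER_CUBIC))
"
```

```text
t 34.35 p [ 0.5314 -0.0095  0.1462] ydeg 0.7 tilt [0.11 0.04] f [ 0.6 -0.4 -0.6] w 0.0436 g 0.0
```

View pics/s8.png

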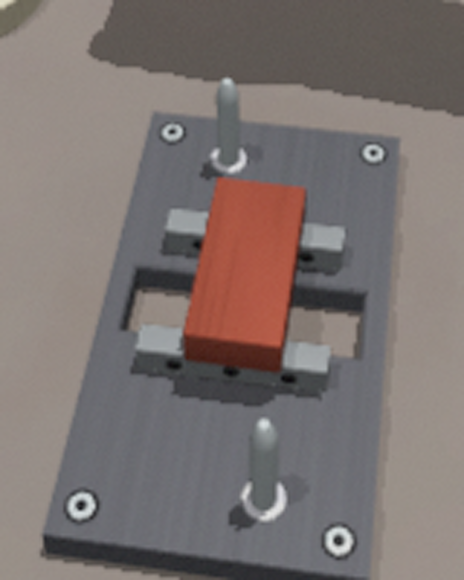

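The block lies level across both parallels, centred at about (245,270) in the crop. Next I go back for the plate.

arm_command(steps=[{"slide": [-0.001, -0.045, 0], "rot": [0, 0, 0], "grip": 0.5}, {"slide": [-0.001, -0.045, 0], "rot": [0, 0, 0], "grip": 0.5}, {"slide": [-0.001, -0.045, 0], "rot": [0, 0, 0], "grip": 0.5}, {"slide": [-0.001, -0.045, 0], "rot": [0, 0, 0], "grip": 0.5}, {"slide": [-0.001, -0.045, 0], "rot": [0, 0, 0], "grip": 0.5}, {"slide": [-0.001, -0.045, 0], "rot": [0, 0, 0], "grip": 0.5}, {"slide": [-0.001, -0.03, 0], "rot": [0, 0, 0], "grip": 0.5}, {"slide": [0, 0, -0.02], "rot": [0, 0, 0], "grip": 0.5}])

```text
time: 35.4
ee_pos: [0.5244, -0.3114, 0.1267]
eef_rot: [0.704, 0.71, 0.0, 0.002]
ft_force: [-0.8, 0.4, -0.5]
width: 0.0434
grip_force: 0.0
```

arm_command(steps=[{"slide": [0, 0, -0.02], "rot": [0, 0, 0], "grip": 0.5}, {"slide": [0, 0, -0.02], "rot": [0, 0, 0], "grip": 0.5}, {"slide": [0, 0, 0], "rot": [0, 0, 0], "grip": 0.5}, {"slide": [0, 0, 0], "rot": [0, 0, 0], "grip": 0.5}, {"slide": [0, 0, 0], "rot": [0, 0, 0], "grip": 0.5}, {"slide": [0, 0, 0], "rot": [0, 0, 0], "grip": 0.5}, {"slide": [0, 0, 0], "rot": [0, 0, 0], "grip": 0.5}, {"slide": [0, 0, 0], "rot": [0, 0, 0], "grip": 0.5}])

```text
time: 36.4
ee_pos: [0.5242, -0.3081, 0.0847]
eef_rot: [0.703, 0.711, 0.0, 0.0]
ft_force: [0.6, -0.1, -0.1]
width: 0.0435
grip_force: 0.0
```

```bash
python3 -c "
from h import *
st()
"
```

```text
t 36.4 p [ 0.5242 -0.3081  0.0847] ydeg 0.7 tilt [0.01 0.  ] f [ 0.6 -0.1 -0.1] w 0.0435 g 0.0
```

Pose matches the release pose. Descend 0.064 and grip.

arm_command(newtons=40, steps=[{"slide": [0, 0, -0.025], "rot": [0, 0, 0], "grip": 0.5}, {"slide": [0, 0, -0.025], "rot": [0, 0, 0], "grip": 0.5}, {"slide": [0, 0, -0.014], "rot": [0, 0, 0], "grip": 0.5}, {"slide": [0, 0, 0], "rot": [0, 0, 0], "grip": 0.5}, {"slide": [0, 0, 0], "rot": [0, 0, 0], "grip": 0.4}, {"slide": [0, 0, 0], "rot": [0, 0, 0], "grip": 0.3}, {"slide": [0, 0, 0], "rot": [0, 0, 0], "grip": 0.1}, {"slide": [0, 0, 0], "rot": [0, 0, 0], "grip": 0.1}])

```text
time: 37.4
ee_pos: [0.5244, -0.3081, 0.021]
eef_rot: [0.703, 0.711, 0.0, 0.0]
ft_force: [-0.2, 0.2, 2.4]
width: 0.0178
grip_force: 40.0
```

arm_command(steps=[{"slide": [0, 0, 0], "rot": [0, 0, 0], "grip": 0.1}, {"slide": [0, 0, 0], "rot": [0, 0, 0], "grip": 0.1}, {"slide": [0, 0, 0.01], "rot": [0, 0, 0], "grip": 0.1}, {"slide": [0, 0, 0.02], "rot": [0, 0, 0], "grip": 0.1}, {"slide": [0, 0, 0.03], "rot": [0, 0, 0], "grip": 0.1}, {"slide": [0, 0, 0.03], "rot": [0, 0, 0], "grip": 0.1}, {"slide": [0, 0, 0.03], "rot": [0, 0, 0], "grip": 0.1}, {"slide": [0, 0, 0.02], "rot": [0, 0, 0], "grip": 0.1}])

```text
time: 38.4
ee_pos: [0.5243, -0.3084, 0.1631]
eef_rot: [0.703, 0.711, 0.0, 0.001]
ft_force: [0.2, -0.3, -5.8]
width: 0.0177
grip_force: 40.0
```

```bash
python3 -c "
from h import *
st()
"
```

```text
t 38.4 p [ 0.5243 -0.3084  0.1631] ydeg 0.68 tilt [ 0.1  -0.04] f [ 0.2 -0.3 -5.8] w 0.0177 g 40.0
```

arm_command(steps=[{"slide": [0.001, 0.02, 0], "rot": [0, 0, 0.05], "grip": 0.1}, {"slide": [0.001, 0.04, 0], "rot": [0, 0, 0], "grip": 0.1}, {"slide": [0.001, 0.045, 0], "rot": [0, 0, 0], "grip": 0.1}, {"slide": [0.001, 0.045, 0], "rot": [0, 0, 0], "grip": 0.1}, {"slide": [0.001, 0.045, 0], "rot": [0, 0, 0], "grip": 0.1}, {"slide": [0.001, 0.045, 0], "rot": [0, 0, 0], "grip": 0.1}, {"slide": [0.001, 0.045, 0], "rot": [0, 0, 0], "grip": 0.1}, {"slide": [0.001, 0.045, 0], "rot": [0, 0, 0], "grip": 0.1}])

```text
time: 39.4
ee_pos: [0.532, 0.023, 0.1617]
eef_rot: [0.703, 0.711, 0.0, 0.0]
ft_force: [0.5, 0.6, -6.3]
width: 0.0175
grip_force: 40.0
```

arm_command(steps=[{"slide": [0.001, 0.045, 0], "rot": [0, 0, 0], "grip": 0.1}, {"slide": [0.001, 0.045, 0], "rot": [0, 0, 0], "grip": 0.1}, {"slide": [0.001, 0.045, 0], "rot": [0, 0, 0], "grip": 0.1}, {"slide": [0.001, 0.045, 0], "rot": [0, 0, 0], "grip": 0.1}, {"slide": [0.001, 0.045, 0], "rot": [0, 0, 0], "grip": 0.1}, {"slide": [0.0008, 0.04, 0], "rot": [0, 0, 0], "grip": 0.1}, {"slide": [0, 0.0197, 0], "rot": [0, 0, 0], "grip": 0.1}, {"slide": [0, 0, 0], "rot": [0, 0, 0], "grip": 0.1}])

```text
time: 40.4
ee_pos: [0.5375, 0.3078, 0.1609]
eef_rot: [0.702, 0.712, -0.0, 0.0]
ft_force: [-0.3, -0.1, -5.9]
width: 0.0176
grip_force: 40.0
```

arm_command(steps=[{"slide": [0, 0, -0.01], "rot": [0, 0, 0], "grip": 0.1}, {"slide": [0, 0, -0.02], "rot": [0, 0, 0], "grip": 0.1}, {"slide": [0, 0, -0.015], "rot": [0, 0, 0], "grip": 0.1}, {"slide": [0, 0, 0], "rot": [0, 0, 0], "grip": 0.1}, {"slide": [0, 0, 0], "rot": [0, 0, 0], "grip": 0.1}, {"slide": [0, 0, 0], "rot": [0, 0, 0], "grip": 0.1}, {"slide": [0, 0, 0], "rot": [0, 0, 0], "grip": 0.1}, {"slide": [0, 0, 0], "rot": [0, 0, 0], "grip": 0.1}])

```text
time: 41.4
ee_pos: [0.5381, 0.3067, 0.1158]
eef_rot: [0.702, 0.712, 0.0, 0.0]
ft_force: [0.0, 0.9, -5.5]
width: 0.0176
grip_force: 40.0
```

```bash
python3 -c "
from h import *
st()
p=shot('side');im=cv2.cvtColor(p['pixels'],cv2.COLOR_RGB2BGR)
cv2.imwrite('pics/s9.png',cv2.resize(im[280:480,210:370],None,fx=2.9,fy=2.9,interpolation=cv2.INTER_CUBIC))
"
```

```text
t 41.4 p [0.5381 0.3067 0.1158] ydeg 0.76 tilt [0.02 0.01] f [ 0.   0.9 -5.5] w 0.0176 g 40.0
```

View pics/s9.png

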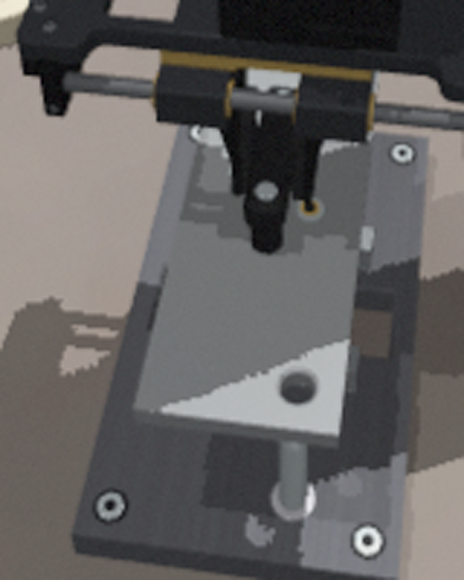

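The plate is level above the pins, with its hole at (297,387) over the pin at (292,480) in the crop. Lowering in stages.

arm_command(steps=[{"slide": [0, 0, -0.008], "rot": [0, 0, 0], "grip": 0.1}, {"slide": [0, 0, -0.006], "rot": [0, 0, 0], "grip": 0.1}, {"slide": [0, 0, -0.005], "rot": [0, 0, 0], "grip": 0.1}, {"slide": [0, 0, -0.004], "rot": [0, 0, 0], "grip": 0.1}, {"slide": [0, 0, -0.003], "rot": [0, 0, 0], "grip": 0.1}, {"slide": [0, 0, 0], "rot": [0, 0, 0], "grip": 0.1}, {"slide": [0, 0, 0], "rot": [0, 0, 0], "grip": 0.1}, {"slide": [0, 0, 0], "rot": [0, 0, 0], "grip": 0.1}])

```text
time: 42.45
ee_pos: [0.5381, 0.3067, 0.0898]
eef_rot: [0.702, 0.712, 0.0, 0.0]
ft_force: [0.7, 0.1, -5.3]
width: 0.0177
grip_force: 40.0
```

```bash
python3 -c "
from h import *
st()
"
```

```text
t 42.45 p [0.5381 0.3067 0.0898] ydeg 0.75 tilt [0.02 0.01] f [ 0.7  0.1 -5.3] w 0.0177 g 40.0
```

arm_command(steps=[{"slide": [0, 0, -0.004], "rot": [0, 0, 0], "grip": 0.1}, {"slide": [0, 0, -0.004], "rot": [0, 0, 0], "grip": 0.1}, {"slide": [0, 0, -0.003], "rot": [0, 0, 0], "grip": 0.1}, {"slide": [0, 0, -0.002], "rot": [0, 0, 0], "grip": 0.1}, {"slide": [0, 0, -0.0015], "rot": [0, 0, 0], "grip": 0.1}, {"slide": [0, 0, 0], "rot": [0, 0, 0], "grip": 0.1}, {"slide": [0, 0, 0], "rot": [0, 0, 0], "grip": 0.1}, {"slide": [0, 0, 0], "rot": [0, 0, 0], "grip": 0.1}])

```text
time: 43.45
ee_pos: [0.5384, 0.3067, 0.0752]
eef_rot: [0.702, 0.712, 0.0, 0.0]
ft_force: [5.1, 0.6, -6.7]
width: 0.0175
grip_force: 40.0
```

```bash
python3 -c "
from h import *
st()
"
```

```text
t 43.45 p [0.5384 0.3067 0.0752] ydeg 0.75 tilt [0.06 0.02] f [ 5.1  0.6 -6.7] w 0.0175 g 40.0
```

arm_command(steps=[{"slide": [0.0006, 0, -0.0008], "rot": [0, 0, 0], "grip": 0.1}, {"slide": [0, 0, 0], "rot": [0, 0, 0], "grip": 0.1}, {"slide": [0, 0, 0], "rot": [0, 0, 0], "grip": 0.1}, {"slide": [0, 0, 0], "rot": [0, 0, 0], "grip": 0.4}, {"slide": [0, 0, 0], "rot": [0, 0, 0], "grip": 0.4}, {"slide": [0, 0, 0], "rot": [0, 0, 0], "grip": 0.4}, {"slide": [0, 0, 0.02], "rot": [0, 0, 0], "grip": 0.4}, {"slide": [0, 0, 0.04], "rot": [0, 0, 0], "grip": 0.4}])

```text
time: 44.45
ee_pos: [0.5379, 0.3062, 0.1348]
eef_rot: [0.702, 0.712, -0.001, -0.0]
ft_force: [0.7, 0.2, 0.6]
width: 0.0347
grip_force: 0.0
```

arm_command(steps=[{"slide": [0, 0, 0.05], "rot": [0, 0, 0], "grip": 0.4}, {"slide": [0, -0.03, 0.02], "rot": [0, 0, 0], "grip": 0.4}, {"slide": [0, -0.04, 0], "rot": [0, 0, 0], "grip": 0.4}, {"slide": [0, -0.04, 0], "rot": [0, 0, 0], "grip": 0.4}, {"slide": [0, -0.04, 0], "rot": [0, 0, 0], "grip": 0.4}, {"slide": [0, -0.04, 0], "rot": [0, 0, 0], "grip": 0.4}, {"slide": [0, 0, 0], "rot": [0, 0, 0], "grip": 0.4}, {"slide": [0, 0, 0], "rot": [0, 0, 0], "grip": 0.4}])

```text
time: 45.45
ee_pos: [0.5387, 0.1173, 0.2053]
eef_rot: [0.702, 0.712, 0.001, 0.0]
ft_force: [0.0, 1.4, 0.2]
width: 0.0349
grip_force: 0.0
```

```bash
python3 -c "
from h import *
st()
p=shot('side');im=cv2.cvtColor(p['pixels'],cv2.COLOR_RGB2BGR)
cv2.imwrite('pics/s10.png',cv2.resize(im[280:480,210:370],None,fx=2.9,fy=2.9,interpolation=cv2.INTER_CUBIC))
"
```

```text
t 45.45 p [0.5387 0.1173 0.2053] ydeg 0.77 tilt [0.06 0.06] f [0.  1.4 0.2] w 0.0349 g 0.0
```

View pics/s10.png

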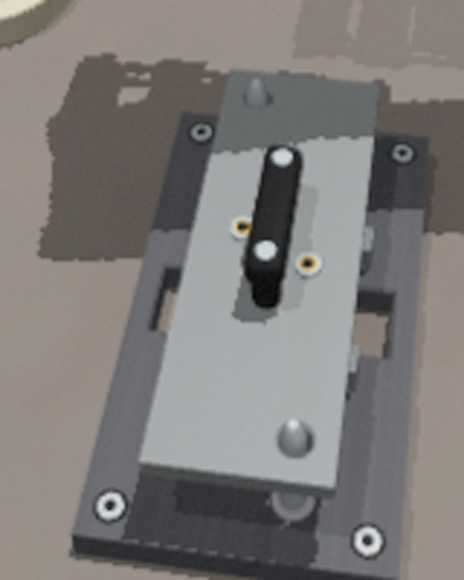

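The plate sits over both pins, with the tips showing at (257,95) and (295,437) in the crop, and rests flat on the block. Handing in.

```bash
python3 -c "
from h import *
print(order.close_job())"
```

```text
the job is handed in; nothing more can be done
None
```

The jig is loaded and the job is handed in (no verdict came back): the parallels stand on each side of the opening, the block lies across them, and the bush plate is back over both pins, resting on the block.

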